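# Seat a key pad in the guarded hand press

## Task

At the woodwind repair bench, push the blue end plate with your fingertips until the slide carrying the key is fully home in the pad press. Then reach down through the window of the yellow guard, press the red lever fully down, hold it down for two seconds, let it come back up and withdraw. Do not touch the guard, press the lever only once the slide is home, pinch or lift nothing, and leave the jar, oiler and screwdriver where they are.

Things in the scene. Friction and masses are not known exactly. Their poses are not given: they have to be found in the camera images.
- guard: Yellow guard with clear panels, fixed, not to be touched; top 108 mm above the bench and 8 mm thick. Origin: centre of its open window (90 mm along its x, 80 mm along y), level with its top surface. It spans x -65 to +150 mm, y -65 to +65 mm. z up; the -x end is near the robot; it turns up to 0.35 rad with the press. The slide comes out of its +y side.
- paddle (a point): Centre of the top face of the red lever paddle (50 mm along the guard's x by 36 mm along its y), straight below the window's centre, at rest about 15 mm below the frame's top. Pressed, it goes down about 21 mm nearly straight to a hard stop, 36 mm below the frame's top.
- lever (a joint): Angle of the lever, rad: 0 up at rest, 0.17 fully down at its stop. A spring returns it when it is let go; the paddle takes about 3 N to start and 9 N fully down.
- push_face (a point): Centre of the outer face of the slide's blue end plate (44 mm along the guard's x, 12 mm thick along its y, from 18 to 70 mm above the bench; the point at 48 mm). It lies on the guard's +y side, 70 mm along +x from the window's centre, and is pushed along the guard's -y; fully home it lies 155 mm in +y from the window's centre (90 mm off the wall).
- slide (a joint): Travel of the slide, m: starts between 0 and 0.030, fully home against its stop at 0.085; grows as it is pushed in (guard's -y). Friction about 2 N; it stays where it is left.
- jar_center (a point): Loose glass jar with metal lid, 56 mm across and 65 mm high, standing on the -y side of the guard; point at its centre half-way up. Leave alone.
- oiler_center (a point): Loose small brass oiler with a pointed spout, 34 mm across and 62 mm high, standing in the corner between the guard's +y wall and the slide, on the robot's side of the slide; point at its centre half-way up. Leave alone.
- driver_grip (a point): Loose screwdriver with orange handle, 170 mm long, lying on the bench beyond the jar; point in its handle. Leave alone.

How it is judged:
By the outcome, as a careful person would: the job done as asked, in the order asked, and still so for the second after the job is handed in, with the robot touching nothing.
It also fails if it takes over 56 s, if anything falls off the work surface, if the arm or the gripper's body presses on something with over 40 N, if the wrist force passes 120 N, or if a joint passes its speed limit or range.

## Robot

A 6-joint arm with a two-finger parallel gripper is mounted at the origin on the work surface. World frame = base frame: x ahead of the robot, y to its left, z up, the work surface at z = 0. Lengths are in mm, angles in degrees, forces in N, time in s.
With the tool pointing down it reaches from about 300 to 825 mm from the base axis. Payload 5.4 kg.
Tool frame: the origin (TCP) lies between the finger pads; the fingertips stand 19 mm ahead of it and the grasp point (between the pads) is the TCP (ctrl.tips_ahead is the distance from the TCP to the fingertips, in mm); z points along the fingers, y is the direction in which the jaws open and shut (so a half turn about z gives the same grasp; the last joint's range is limited). The gripper opens to 92 mm and grips with 3 to 60 N. Pads are 20 mm wide; open, the fingers measure 128 mm over their backs; the gripper's body (75 mm by 189 mm) begins 69 mm behind the grasp point.
Start: joints at [-87.726, 9.076, 91.501, -0, 79.423, -12.038], TCP at [142.123, -557.142, 233.601] pointing down, gripper open.
Joint ranges: [-166.64, 166.64], [-54.1, 131.32], [10.49, 154.53], [-73.88, 253.88], [9.74, 151.15], [-171.62, 171.62]. Speed limits (degrees/s): [147.25, 147.25, 180, 180, 180, 180].

## Interface

Orientations are given as [roll, pitch, yaw] about the fixed x, y, z axes, in that order (R = Rz(yaw) Ry(pitch) Rx(roll)).
In Python, from cell import ctrl gives the robot as it stands.
- The arm moves only by the tool arm_command, never from a script. Its argument "steps" is a list of rows, each an object with "linear": the shift along the tool's x, y, z in mm, a list of three; "turn": the turn about the tool's z in degrees. In form: [{"linear": [dx, dy, dz], "turn": turn}, ...]. A call has exactly 10 rows; each row shifts and turns the commanded pose from where the row before left it, along the tool's axes as they then stand; what a row does not reach is not made up. A row lasts 1/12 s, in which the tool goes at most 41.7 mm and 7.16 degrees, less where a joint would pass 70% of its speed; a pose out of reach is approached as far as the arm can. A call is refused whole if a number of a shift passes 41.7 or a number of a turn 7.16, either way. A call with a gripper value outside its range is refused whole. "gripper" is the finger opening in mm, from 0 to 91.9, set as the call begins (left out, the last holds). The fingers move at their own pace and stop on an object; "grip_force" is the grip in N (left out, the last holds). Time passes only in rows, so rows that do not move let the fingers close, or fill a call up. It gives the time, the measured TCP pose, the force and the opening at its end, in the units of the state.
- ctrl.get_state(): the state, without advancing time (a new reading comes with each control period).
- ctrl.snapshot(name): name is "side" or "top"; returns a dict with "color" (480x640x3 uint8, blue, green, red), "K" (3x3 intrinsics, pixels), "k1" (the pictures are not rectified: a ray, as slopes to the right and down, at radius r is drawn at 1 + k1 r^2 times it, then the intrinsics apply), "xyz" and "orientation" of the camera in the world. Camera axes: x right, y up, looking along -z (the intrinsics and any distortion apply to the point x, -y, -z); pixel columns grow to the right and rows downward; lengths in mm; the calibration is good to about 2 mm. A picture is of the moment at which its call begins. There is no depth.
- ctrl.close_job(): hands the job in, once; it reports no verdict.
Trained networks look in the newest picture that a camera, given by its name, has taken for a name from the list of things; names that differ only in an ending like _2 or _b are one class to them, and where a whole thing is asked for, a point or a joint stands for the part that bears it (a point fixed in the world has none). Each returns a list of dicts, best first, with "conf" (0 to 1); they miss things now and then, are a little off and sometimes report something else, mostly with a low value. They report only what shows in the picture. A call takes as long as a camera call.
- ctrl.boxes_of(camera, label): "bbox" ([left, top, width, height] in pixels, round what is visible of it).
- ctrl.pinpoint(camera, label): "location" ([row, column] in pixels: a listed point, or the origin of a listed thing).
The state is a dict: "time_s": time; "joints": joint angles; "qd": joint speeds; "joint_torque": joint torques, N m; "tcp_pos": TCP position; "ee_rot": TCP orientation; "wrist_force": force on the tool from outside, world axes, zero at the start; "ft_torque": the same for the moment, N m; "gripper_width": opening from 0.0 (shut) to 1.0 (fully open).
Only numpy, scipy, OpenCV 4.12 (cv2) and the standard library are available. Lean on these libraries where they do the work, as an engineer would, in place of code of your own. Each camera call takes 0.05 s, during which the arm holds its last target.

## Working session

There is one attempt and no reset: what is moved stays moved. The work goes in short steps, Python scripts to look and compute and a tool call to move; the robot and the scene stay as the last step left them, time stands still between calls to the robot, and variables do not carry over. Pictures are saved under pics/ and viewed, and the job is handed in when it is done.

Besides the shell and the picture viewer there is one more tool, called after ">>>" by a JSON object that holds its "method" and its "body", one argument or row to a line. arm_command: Moves the arm, as the interface text tells. Its arguments: {"type":"object","properties":{"steps":{"type":"array","items":{"type":"object","properties":{"linear":{"type":"array","items":{"type":"number"}},"turn":{"type":"number"}}}},"gripper":{"type":"number"},"grip_force":{"type":"number"}},"required":["steps"]}

```bash
mkdir -p pics; cat > h.py <<'E'
import numpy as np, cv2
from cell import ctrl
from scipy.spatial.transform import Rotation as R
def cam(s):
    o=np.array(s["orientation"],float)
    Rm=R.from_euler('xyz',o,degrees=True).as_matrix() if o.shape==(3,) else (o if o.shape==(3,3) else None)
    return np.array(s["K"]),s["k1"],np.array(s["xyz"]),Rm
def ray(s,row,col):
    K,k1,p,Rm=cam(s)
    d=np.array([(col-K[0,2])/K[0,0],(row-K[1,2])/K[1,1]]); u=d.copy()
    for _ in range(20): u=d/(1+k1*(u@u))
    return p,Rm@np.array([u[0],-u[1],-1])
def atz(s,row,col,z):
    p,d=ray(s,row,col); return p+d*(z-p[2])/d[2]
def proj(s,X):
    K,k1,p,Rm=cam(s); c=Rm.T@(np.array(X,float)-p); u=np.array([c[0],-c[1]])/-c[2]
    u=u*(1+k1*(u@u)); return K[1,1]*u[1]+K[1,2],K[0,0]*u[0]+K[0,2]
E
python3 - <<'E'
from h import *
print(ctrl.get_state(), ctrl.tips_ahead)
for n in("top","side"):
    s=ctrl.snapshot(n); cv2.imwrite(f"pics/{n}0.png",s["color"]); print(n,s["xyz"],s["orientation"],s["k1"],s["K"])
    for l in("guard","paddle","push_face","jar_center","oiler_center","driver_grip"):
        print(l,[(d["location"],round(d["conf"],2)) for d in ctrl.pinpoint(n,l)[:2]])
E
```

```text
{'time_s': 0.0, 'joints': array([-8.77248589e+01,  9.11320776e+00,  9.15722829e+01, -8.93844384e-04,
        7.94233569e+01, -1.20366380e+01]), 'qd': array([ 0.04763324,  0.00382549, -0.01689497,  0.02781461,  0.02373229,
        0.07819415]), 'joint_torque': array([ 1.74114898e-04, -3.85569012e+01, -3.22109056e+01,  7.02379947e-02,
        3.80420499e-02, -1.36030267e-04]), 'tcp_pos': array([ 142.10131324, -556.54681307,  232.61247454]), 'ee_rot': array([-1.79893362e+02, -2.18397210e-02,  1.43119237e+01]), 'wrist_force': array([-0.09523331, -0.20360656, -0.28322204]), 'ft_torque': array([ 0.05336956, -0.00450452,  0.05333405]), 'gripper_width': 0.9997316787088207} 19.0
top [ 459.97348381  -48.71026147 1241.44935604] [  4.78914593  -0.99379788 -91.17658915] -0.1517313585328138 [[621.06707835   0.         313.47113913]
 [  0.         621.06707835 239.36458521]
 [  0.           0.           1.        ]]
guard []
paddle [([260.5, 279.6], 0.66)]
push_face [([200.5, 179.2], 0.72)]
jar_center [([255.6, 358.8], 0.78)]
oiler_center [([261.6, 284.0], 0.61), ([250.4, 217.0], 0.6)]
driver_grip [([290.4, 401.6], 0.86)]
side [252.17493679 658.17337369 659.61989504] [  55.56682318   -1.42954876 -158.09912586] -0.03384410052683567 [[516.78235909   0.         326.32222388]
 [  0.         516.78235909 241.25889187]
 [  0.           0.           1.        ]]
guard [([273.2, 321.8], 0.77)]
paddle [([275.0, 318.4], 0.73)]
push_face [([350.6, 200.8], 0.92)]
jar_center [([258.3, 342.8], 0.85), ([277.3, 316.6], 0.51)]
oiler_center [([351.1, 270.2], 0.79), ([249.5, 381.5], 0.23)]
driver_grip [([250.5, 383.6], 0.97)]
```

View pics/top0.png

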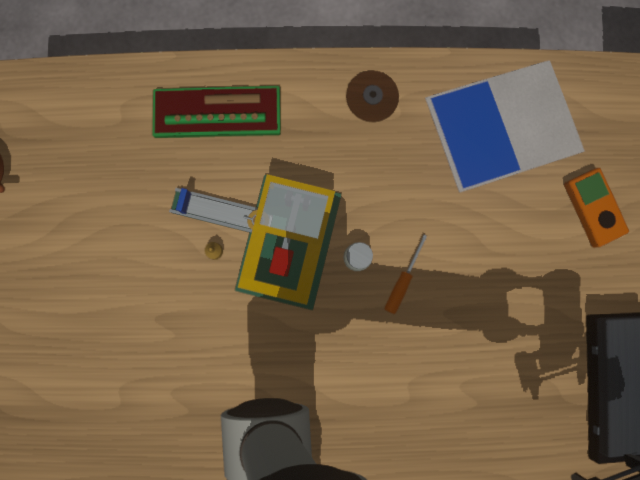

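View pics/side0.png

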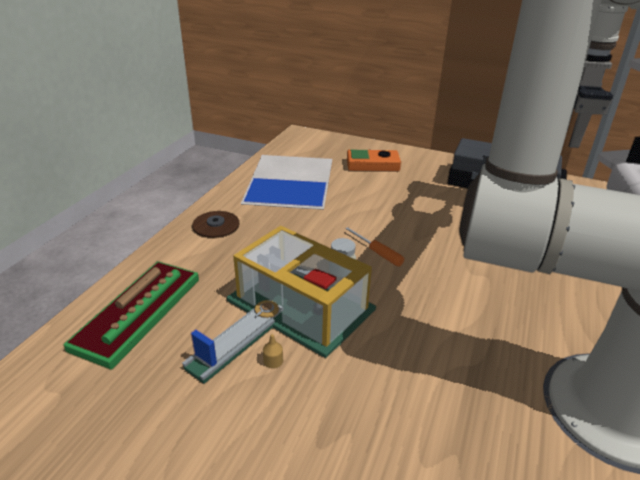

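```bash
python3 - <<'E'
from h import *
T=ctrl.snapshot("top");S=ctrl.snapshot("side")
print("time",ctrl.get_state()["time_s"])
print("pad T",atz(T,260.5,279.6,93),"S",atz(S,275,318.4,93))
print("guard S",atz(S,273.2,321.8,108))
print("pf T",atz(T,200.5,179.2,48),"S",atz(S,350.6,200.8,48))
print("oil T",atz(T,250.4,217,31),"S",atz(S,351.1,270.2,31))
print("jar",atz(T,255.6,358.8,32),atz(S,258.3,342.8,32))
for k,s in(("t",T),("s",S)):
    c=s["color"]; c=c[120:330,120:400] if k=="t" else c[190:440,150:450]
    cv2.imwrite(f"pics/{k}z.png",cv2.resize(c,None,fx=800/c.shape[1]*.85,fy=800/c.shape[1]*.85,interpolation=cv2.INTER_CUBIC))
E
```

```text
time 0.8
pad T [517.74319877  -7.13713996  93.        ] S [520.86281034 -10.48028104  93.        ]
guard S [5.10294418e+02 2.05584983e-01 1.08000000e+02]
pf T [640.42694926 188.35843321  48.        ] S [638.77911369 191.22642978  48.        ]
oil T [542.90156815 117.27464108  31.        ] S [545.10877643 134.14464435  31.        ]
jar [ 527.33917742 -159.70459457   32.        ] [ 525.21324409 -153.70394094   32.        ]
```

View pics/tz.png

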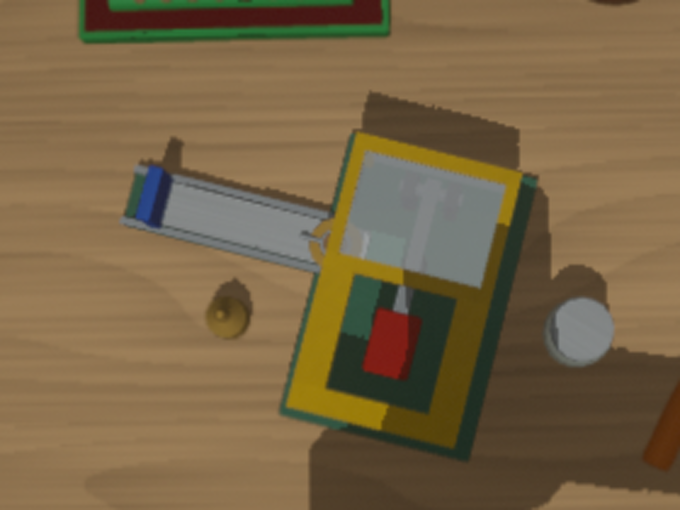

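View pics/sz.png

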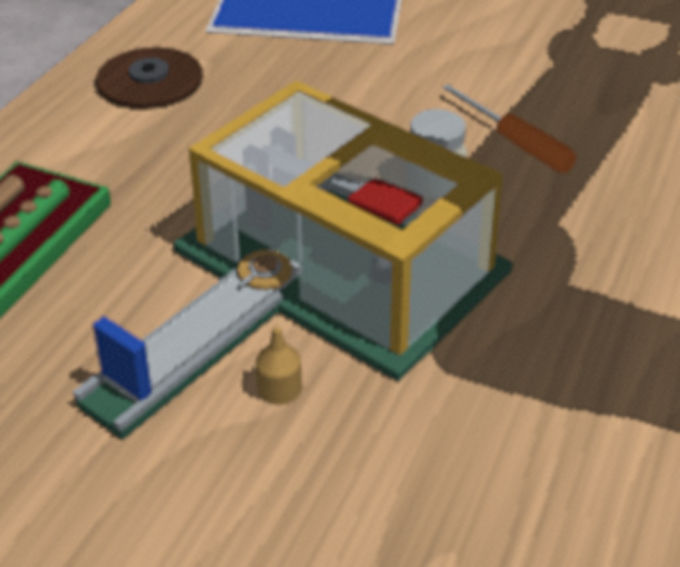

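The pictures show the guard with its red paddle in the window near top (280,260). The blue plate is at top (180,200), the oiler at (214,250) and the jar at (359,256). Next I fit the guard pose from its corners.

```bash
python3 - <<'E'
from h import *
from scipy.optimize import least_squares
T=ctrl.snapshot("top");S=ctrl.snapshot("side")
ft=lambda x,y:(y/2.4286+120,x/2.4286+120)
k=680/300; fs=lambda x,y:(y/k+190,x/k+150)
pts=[((150,65),(355,130)),((150,-65),(522,172)),((-65,-65),(455,447)),((-65,65),(285,405)),((45,40),(354,274)),((45,-40),(456,297)),((-45,-40),(430,413)),((-45,40),(327,388))]
sp=[((150,65),(192,151)),((150,-65),(296,84)),((-65,-65),(500,177)),((-65,65),(403,262)),((45,40),(316,186)),((-45,40),(405,232))]
def W(p,l,z): c,s=np.cos(p[2]),np.sin(p[2]); return [p[0]+c*l[0]-s*l[1],p[1]+s*l[0]+c*l[1],z]
def res(p,w):
    r=[]
    if 't' in w: 
        for l,q in pts: r+=list(np.array(proj(T,W(p,l,108)))-ft(*q))
    if 's' in w:
        for l,q in sp: r+=list(np.array(proj(S,W(p,l,108)))-fs(*q))
    return r
for w in("t","s","ts"):
    o=least_squares(res,[515,-5,-.22],args=(w,),loss='soft_l1'); print(w,o.x,np.degrees(o.x[2]),np.round(o.fun,1))
p=o.x
inv=lambda X:R.from_euler('z',-p[2]).as_matrix()@(np.array(X)-[p[0],p[1],0])
# blue plate top, outer edge: top-view
print("pf S local",inv(atz(S,350.6,200.8,48)),"T",inv(atz(T,200.5,179.2,48)))
print("paddle S",inv(atz(S,275,318.4,93)),"T",inv(atz(T,260.5,279.6,93)))
for q in((147,165),(172,172),(158,227),(138,222)): print("plate top corner T",inv(atz(T,*ft(*q),70)))
for q in((95,320),(147,356)): print("plate top S",inv(atz(S,*fs(*q),70)))
print("oiler",inv(atz(T,*ft(228,318),31)),inv(atz(S,351.1,270.2,31)))
print("home face",W(p,(70,155),48),"now 1",W(p,(70,220),48),"jar",inv(atz(S,258.3,342.8,32)))
E
```

```text
t [ 5.16007617e+02 -1.04255051e+01 -2.57711355e-01] -14.765772953181607 [ 0.4  0.3 -0.4 -0.2  0.1 -0.   0.4  0.6 -0.8  0.   0.   0.4  0.1 -0.5
  0.  -0.7]
s [ 5.13278509e+02 -5.35291038e+00 -2.62870012e-01] -15.06134223847372 [-0.4 -1.4 -1.2  0.3 -0.6  2.5  0.5  1.2 -0.  -2.6  0.7 -0.3]
ts [ 5.15539081e+02 -9.62322863e+00 -2.59231670e-01] -14.8528806281136 [ 0.7 -0.  -0.1 -0.5  0.4 -0.5  0.6  0.2 -0.6 -0.4  0.3  0.   0.4 -1.
  0.2 -1.2 -1.8 -1.4 -2.4 -0.  -2.3  1.9 -1.6  1.1 -1.7 -2.7 -1.2 -0.5]
pf S local [ 67.63684612 225.72981181  48.        ] T [ 69.96479933 223.38004581  48.        ]
paddle S [ 5.36554359  0.53625802 93.        ] T [ 1.49319293  2.96802055 93.        ]
plate top corner T [ 91.94747141 222.09047082  70.        ]
plate top corner T [ 91.20993001 201.30843438  70.        ]
plate top corner T [ 46.39433552 200.90720344  70.        ]
plate top corner T [ 46.47676654 217.34707988  70.        ]
plate top S [ 92.6821578  218.60672806  70.        ]
plate top S [ 38.51663352 219.92867573  70.        ]
oiler [ -8.56594885 135.36164047  31.        ] [ -8.27147535 146.54402367  31.        ]
home face [np.float64(622.9325716455162), np.float64(122.25413186259351), 48] now 1 [np.float64(639.5945396972082), np.float64(185.08230086857674), 48] jar [  46.28427947 -136.78671924   32.        ]
```

>>> {"method": "arm_command", "body": {
  "steps": [
    {"linear": [0, 0, 0], "turn": -6.1},
    {"linear": [0, 0, 0], "turn": -6.1},
    {"linear": [0, 0, 0], "turn": -6.1},
    {"linear": [0, 0, 0], "turn": -6.1},
    {"linear": [0, 0, 0], "turn": -6.1},
    {"linear": [0, 0, 0], "turn": -6.1},
    {"linear": [0, 0, 0], "turn": -6.1},
    {"linear": [0, 0, 0], "turn": -6.1},
    {"linear": [0, 0, 0], "turn": -6.1},
    {"linear": [0, 0, 0], "turn": -6.0}
  ],
  "gripper": 0
}}

```text
time_s: 1.73
tcp_pos: [142.1, -557.1, 233.6]
ee_rot: [180.0, 0.0, 75.5]
wrist_force: [-0.5, -0.2, -0.3]
gripper_width: 0.293
```

>>> {"method": "arm_command", "body": {
  "steps": [
    {"linear": [29, 9.5, 0], "turn": 0},
    {"linear": [29, 9.5, 0], "turn": 0},
    {"linear": [29, 9.5, 0], "turn": 0},
    {"linear": [29, 9.5, 0], "turn": 0},
    {"linear": [29, 9.5, 0], "turn": 0},
    {"linear": [29, 9.5, 0], "turn": 0},
    {"linear": [29, 9.5, 0], "turn": 0},
    {"linear": [29, 9.5, 0], "turn": 0},
    {"linear": [29, 9.5, 0], "turn": 0},
    {"linear": [29, 9.5, 0], "turn": 0}
  ]
}}

```text
time_s: 2.57
tcp_pos: [308.6, -299.7, 233.8]
ee_rot: [180.0, 0.0, 75.2]
wrist_force: [-0.0, 0.6, 0.1]
gripper_width: 0.005
```

>>> {"method": "arm_command", "body": {
  "steps": [
    {"linear": [29, 9.5, 0], "turn": 0},
    {"linear": [29, 9.5, 0], "turn": 0},
    {"linear": [29, 9.5, 0], "turn": 0},
    {"linear": [29, 9.5, 0], "turn": 0},
    {"linear": [29, 9.5, 0], "turn": 0},
    {"linear": [29, 9.5, 0], "turn": 0},
    {"linear": [29, 9.5, 0], "turn": 0},
    {"linear": [29, 9.5, 0], "turn": 0},
    {"linear": [29, 9.5, 0], "turn": 0},
    {"linear": [29, 9.5, 0], "turn": 0}
  ]
}}

```text
time_s: 3.4
tcp_pos: [474.5, -43.4, 233.8]
ee_rot: [180.0, 0.0, 75.2]
wrist_force: [0.6, -0.5, -0.0]
gripper_width: 0.003
```

>>> {"method": "arm_command", "body": {
  "steps": [
    {"linear": [29, 9.5, 0], "turn": 0},
    {"linear": [29, 9.5, 0], "turn": 0},
    {"linear": [29, 9.5, 0], "turn": 0},
    {"linear": [29, 9.5, 0], "turn": 0},
    {"linear": [29, 9.5, 0], "turn": 0},
    {"linear": [29, 9.5, 0], "turn": 0},
    {"linear": [29, 9.5, 0], "turn": 0},
    {"linear": [29, 9.5, 0], "turn": 0},
    {"linear": [29, 9.5, 0], "turn": 0},
    {"linear": [0, 0, 0], "turn": 0}
  ]
}}

```text
time_s: 4.23
tcp_pos: [624.4, 189.8, 232.7]
ee_rot: [-180.0, -0.1, 75.4]
wrist_force: [0.1, -0.0, 0.5]
gripper_width: 0.004
```

```bash
cat > l.py <<'E'
from h import *
G=(515.8,-9.8,-14.8)
def loc(X): return R.from_euler('z',-G[2],degrees=True).as_matrix()@(np.array(X)-[G[0],G[1],0])
def st():
    s=ctrl.get_state(); print(round(s["time_s"],2),"tcp",np.round(s["tcp_pos"],1),np.round(s["ee_rot"],1),"loc",np.round(loc(s["tcp_pos"]),1),"F",np.round(s["wrist_force"],1),"w",round(s["gripper_width"],2))
E
python3 -c "
from l import *
st()"
```

```text
4.23 tcp [624.4 189.8 232.7] [-1.80e+02 -1.00e-01  7.54e+01] loc [ 54.1 220.7 232.7] F [ 0.1 -0.   0.5] w 0.0
```

>>> {"method": "arm_command", "body": {
  "steps": [
    {"linear": [11, 4, 0], "turn": 0},
    {"linear": [11, 4, 0], "turn": 0},
    {"linear": [11, 4, 0], "turn": 0},
    {"linear": [11, 4, 0], "turn": 0},
    {"linear": [0, 0, 13], "turn": 0},
    {"linear": [0, 0, 13], "turn": 0},
    {"linear": [0, 0, 13], "turn": 0},
    {"linear": [0, 0, 13], "turn": 0},
    {"linear": [0, 0, 13], "turn": 0},
    {"linear": [0, 0, 0], "turn": 0}
  ]
}}

```text
time_s: 5.07
tcp_pos: [647.4, 223.3, 163.7]
ee_rot: [-179.6, 0.2, 75.2]
wrist_force: [-0.8, -0.4, -0.3]
gripper_width: 0.003
```

```bash
python3 -c "
from l import *
st()
for n in ('top','side'):
    s=ctrl.snapshot(n); c=s['color']; c=c[120:330,120:400] if n=='top' else c[150:440,100:480]
    cv2.imwrite(f'pics/{n}1.png',cv2.resize(c,None,fx=2,fy=2))
"
```

```text
5.07 tcp [647.4 223.3 163.7] [-179.6    0.2   75.2] loc [ 67.7 258.9 163.7] F [-0.8 -0.4 -0.3] w 0.0
```

View pics/side1.png

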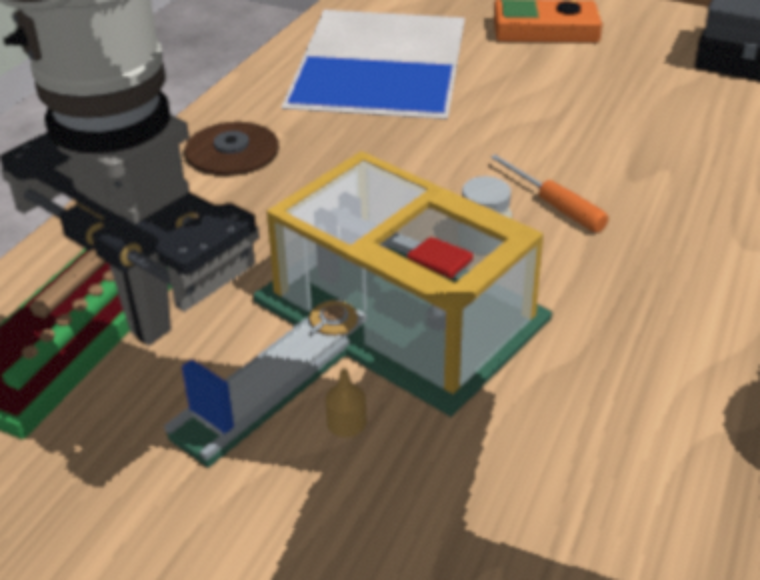

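View pics/top1.png

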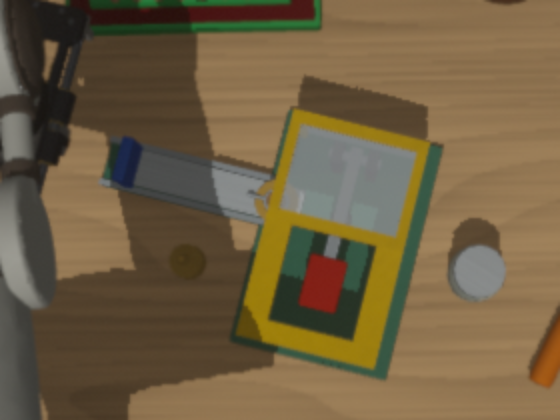

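The side view shows the shut fingers near (150,320), out beyond the blue plate at (208,395). The long side of the gripper body runs along the guard's x, clear of the oiler. I can descend.

>>> {"method": "arm_command", "body": {
  "steps": [
    {"linear": [0, 0, 13], "turn": 0},
    {"linear": [0, 0, 13], "turn": 0},
    {"linear": [0, 0, 13], "turn": 0},
    {"linear": [0, 0, 13], "turn": 0},
    {"linear": [0, 0, 13], "turn": 0},
    {"linear": [0, 0, 13], "turn": 0},
    {"linear": [0, 0, 13], "turn": 0},
    {"linear": [0, 0, 13], "turn": 0},
    {"linear": [0, 0, 0], "turn": 0},
    {"linear": [0, 0, 0], "turn": 0}
  ]
}}

```text
time_s: 6.0
tcp_pos: [649.1, 224.0, 63.3]
ee_rot: [-179.9, 0.0, 75.2]
wrist_force: [0.7, -0.4, 0.0]
gripper_width: 0.008
```

>>> {"method": "arm_command", "body": {
  "steps": [
    {"linear": [-4, 0, 0], "turn": 0},
    {"linear": [-4, 0, 0], "turn": 0},
    {"linear": [-4, 0, 0], "turn": 0},
    {"linear": [-4, 0, 0], "turn": 0},
    {"linear": [-4, 0, 0], "turn": 0},
    {"linear": [-4, 0, 0], "turn": 0},
    {"linear": [-4, 0, 0], "turn": 0},
    {"linear": [-4, 0, 0], "turn": 0},
    {"linear": [-4, 0, 0], "turn": 0},
    {"linear": [-4, 0, 0], "turn": 0}
  ]
}}

```text
time_s: 6.83
tcp_pos: [639.6, 185.5, 64.7]
ee_rot: [180.0, -0.0, 75.2]
wrist_force: [0.4, 3.3, 0.9]
gripper_width: 0.005
```

```bash
python3 -c "
from l import *
st()
for n in ('side',):
    s=ctrl.snapshot(n); c=s['color']; c=c[150:440,100:480] if n=='side' else c[120:330,120:400]
    cv2.imwrite(f'pics/{n}2.png',cv2.resize(c,None,fx=2,fy=2))
"
```

```text
6.83 tcp [639.6 185.5  64.7] [180.   -0.   75.2] loc [ 69.9 220.4  64.7] F [0.4 3.3 0.9] w 0.01
```

View pics/side2.png

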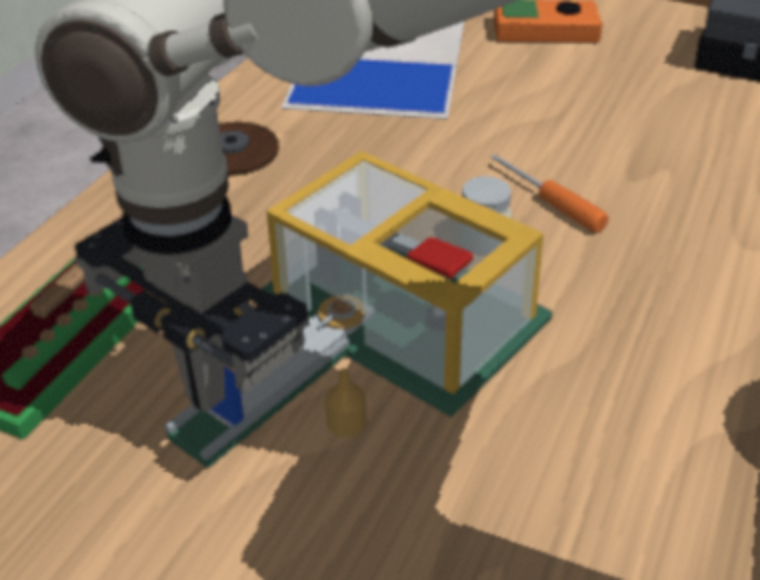

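The fingers are against the plate and about 3 N of sliding force shows. I keep pushing.

>>> {"method": "arm_command", "body": {
  "steps": [
    {"linear": [-4, 0, 0], "turn": 0},
    {"linear": [-4, 0, 0], "turn": 0},
    {"linear": [-4, 0, 0], "turn": 0},
    {"linear": [-4, 0, 0], "turn": 0},
    {"linear": [-4, 0, 0], "turn": 0},
    {"linear": [-4, 0, 0], "turn": 0},
    {"linear": [-4, 0, 0], "turn": 0},
    {"linear": [-4, 0, 0], "turn": 0},
    {"linear": [-4, 0, 0], "turn": 0},
    {"linear": [-4, 0, 0], "turn": 0}
  ]
}}

```text
time_s: 7.72
tcp_pos: [629.3, 146.4, 64.6]
ee_rot: [-180.0, -0.0, 75.2]
wrist_force: [-0.7, 2.1, 1.5]
gripper_width: 0.008
```

>>> {"method": "arm_command", "body": {
  "steps": [
    {"linear": [-1, 0, 0], "turn": 0},
    {"linear": [-1, 0, 0], "turn": 0},
    {"linear": [-1, 0, 0], "turn": 0},
    {"linear": [-1, 0, 0], "turn": 0},
    {"linear": [-1, 0, 0], "turn": 0},
    {"linear": [-1, 0, 0], "turn": 0},
    {"linear": [-1, 0, 0], "turn": 0},
    {"linear": [-1, 0, 0], "turn": 0},
    {"linear": [-1, 0, 0], "turn": 0},
    {"linear": [-1, 0, 0], "turn": 0}
  ]
}}

```text
time_s: 8.55
tcp_pos: [626.8, 137.1, 64.6]
ee_rot: [-180.0, 0.0, 75.2]
wrist_force: [0.1, 2.0, 0.3]
gripper_width: 0.007
```

```bash
python3 -c "
from l import *
st()"
```

```text
8.55 tcp [626.8 137.1  64.6] [-180.     0.    75.2] loc [ 69.8 170.4  64.6] F [0.1 2.  0.3] w 0.01
```

Home is expected near local y 165.

>>> {"method": "arm_command", "body": {
  "steps": [
    {"linear": [-1, 0, 0], "turn": 0},
    {"linear": [-1, 0, 0], "turn": 0},
    {"linear": [-1, 0, 0], "turn": 0},
    {"linear": [-1, 0, 0], "turn": 0},
    {"linear": [-1, 0, 0], "turn": 0},
    {"linear": [-0.5, 0, 0], "turn": 0},
    {"linear": [-0.5, 0, 0], "turn": 0},
    {"linear": [-0.5, 0, 0], "turn": 0},
    {"linear": [-0.5, 0, 0], "turn": 0},
    {"linear": [0, 0, 0], "turn": 0}
  ]
}}

```text
time_s: 9.38
tcp_pos: [625.3, 131.3, 64.6]
ee_rot: [180.0, -0.1, 75.2]
wrist_force: [1.0, 6.9, -1.0]
gripper_width: 0.004
```

```bash
python3 -c "
from l import *
st()"
```

```text
9.38 tcp [625.3 131.3  64.6] [ 1.80e+02 -1.00e-01  7.52e+01] loc [ 69.8 164.4  64.6] F [ 1.   6.9 -1. ] w 0.0
```

>>> {"method": "arm_command", "body": {
  "steps": [
    {"linear": [-0.5, 0, 0], "turn": 0},
    {"linear": [-0.5, 0, 0], "turn": 0},
    {"linear": [-0.5, 0, 0], "turn": 0},
    {"linear": [-0.5, 0, 0], "turn": 0},
    {"linear": [0, 0, 0], "turn": 0},
    {"linear": [0, 0, 0], "turn": 0},
    {"linear": [0, 0, 0], "turn": 0},
    {"linear": [0, 0, 0], "turn": 0},
    {"linear": [0, 0, 0], "turn": 0},
    {"linear": [0, 0, 0], "turn": 0}
  ]
}}

```text
time_s: 10.22
tcp_pos: [625.2, 131.2, 64.7]
ee_rot: [179.9, -0.3, 75.2]
wrist_force: [2.9, 12.1, -2.0]
gripper_width: 0.008
```

```bash
python3 -c "
from l import *
st()"
```

```text
10.22 tcp [625.2 131.2  64.7] [179.9  -0.3  75.2] loc [ 69.8 164.3  64.7] F [ 2.9 12.1 -2. ] w 0.01
```

The slide is hard against its stop: 2 mm more command moved nothing and the force rose to 12 N, at the expected position. I back off and rise.

>>> {"method": "arm_command", "body": {
  "steps": [
    {"linear": [3, 0, 0], "turn": 0},
    {"linear": [6, 0, 0], "turn": 0},
    {"linear": [8, 0, 0], "turn": 0},
    {"linear": [8, 0, 0], "turn": 0},
    {"linear": [5, 0, 0], "turn": 0},
    {"linear": [0, 0, -25], "turn": 0},
    {"linear": [0, 0, -30], "turn": 0},
    {"linear": [0, 0, -30], "turn": 0},
    {"linear": [0, 0, -30], "turn": 0},
    {"linear": [0, 0, -15], "turn": 0}
  ]
}}

```text
time_s: 11.05
tcp_pos: [634.1, 157.8, 199.4]
ee_rot: [179.7, -0.1, 75.2]
wrist_force: [0.8, 0.2, 0.5]
gripper_width: 0.006
```

```bash
python3 -c "
from l import *
st()
for n in ('top','side'):
    s=ctrl.snapshot(n); c=s['color']; c=c[120:330,120:400] if n=='top' else c[150:440,100:480]
    print(n,[(d['location'],round(d['conf'],2)) for d in ctrl.pinpoint(n,'push_face')[:2]])
    cv2.imwrite(f'pics/{n}3.png',cv2.resize(c,None,fx=2,fy=2))
"
```

```text
11.05 tcp [634.1 157.8 199.4] [ 1.797e+02 -1.000e-01  7.520e+01] loc [ 71.6 192.3 199.4] F [0.8 0.2 0.5] w 0.01
top [([205.3, 214.4], 0.8)]
side [([324.3, 232.1], 0.58), ([259.0, 343.0], 0.2)]
```

View pics/side3.png

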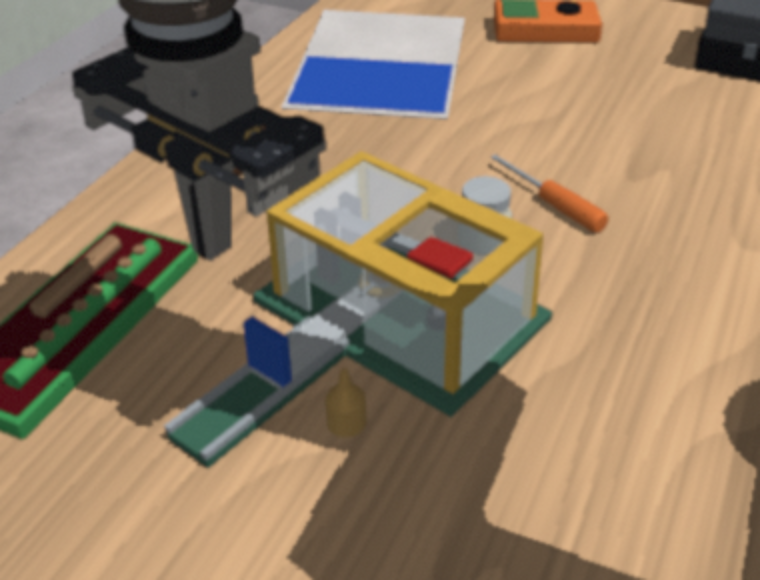

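View pics/top3.png

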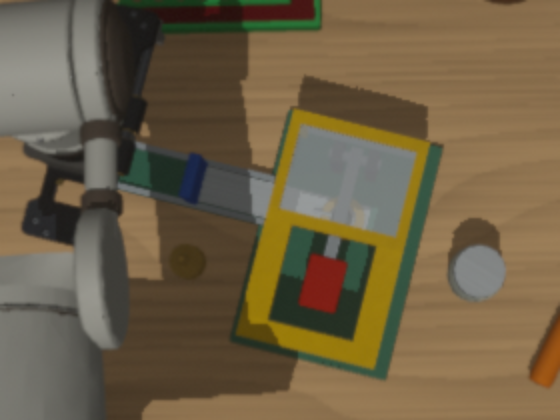

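Side view: the key is inside the press, and the plate at (270,350) has moved in. The oiler at (345,405) has not moved. I go over the window at height.

>>> {"method": "arm_command", "body": {
  "steps": [
    {"linear": [-24, -8.6, 0], "turn": 0},
    {"linear": [-24, -8.6, 0], "turn": 0},
    {"linear": [-24, -8.6, 0], "turn": 0},
    {"linear": [-24, -8.6, 0], "turn": 0},
    {"linear": [-24, -8.6, 0], "turn": 0},
    {"linear": [-24, -8.6, 0], "turn": 0},
    {"linear": [-24, -8.6, 0], "turn": 0},
    {"linear": [-23, -8.6, 0], "turn": 0},
    {"linear": [0, 0, 0], "turn": 0},
    {"linear": [0, 0, 0], "turn": 0}
  ]
}}

```text
time_s: 12.08
tcp_pos: [515.6, -9.9, 192.5]
ee_rot: [-179.8, -0.0, 75.1]
wrist_force: [0.2, 0.5, -0.7]
gripper_width: 0.007
```

```bash
python3 -c "
from l import *
st()
T=ctrl.snapshot('top'); S=ctrl.snapshot('side')
print(loc(atz(T,205.3,214.4,48)),loc(atz(S,324.3,232.1,48)))
for n,s in (('top',T),('side',S)):
    c=s['color']; c=c[120:330,120:400] if n=='top' else c[150:440,100:480]
    cv2.imwrite(f'pics/{n}4.png',cv2.resize(c,None,fx=2,fy=2))
"
```

```text
12.08 tcp [515.6  -9.9 192.5] [-179.8   -0.    75.1] loc [ -0.2  -0.2 192.5] F [ 0.2  0.5 -0.7] w 0.01
[ 76.94033698 153.9919585   48.        ] [ 71.54037391 152.30206953  48.        ]
```

View pics/side4.png

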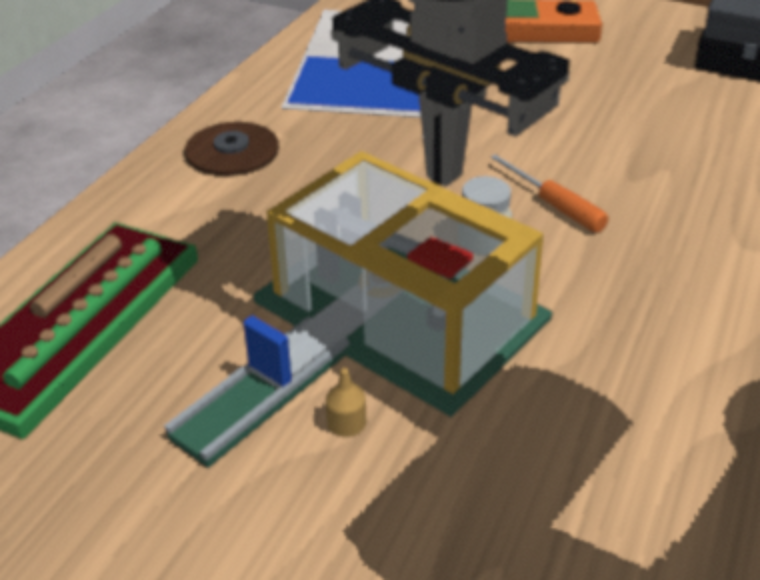

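>>> {"method": "arm_command", "body": {
  "steps": [
    {"linear": [0, 0, 10], "turn": 0},
    {"linear": [0, 0, 10], "turn": 0},
    {"linear": [0, 0, 10], "turn": 0},
    {"linear": [0, 0, 10], "turn": 0},
    {"linear": [0, 0, 10], "turn": 0},
    {"linear": [0, 0, 8], "turn": 0},
    {"linear": [0, 0, 8], "turn": 0},
    {"linear": [0, 0, 5], "turn": 0},
    {"linear": [0, 0, 0], "turn": 0},
    {"linear": [0, 0, 0], "turn": 0}
  ]
}}

```text
time_s: 13.02
tcp_pos: [516.9, -9.7, 123.5]
ee_rot: [-180.0, -0.0, 75.2]
wrist_force: [0.0, -0.6, 0.1]
gripper_width: 0.005
```

```bash
python3 -c "
from l import *
st()
T=ctrl.snapshot('top'); S=ctrl.snapshot('side')
for n,s in (('top',T),('side',S)):
    c=s['color']; c=c[180:310,210:370] if n=='top' else c[200:340,200:390]
    cv2.imwrite(f'pics/{n}5.png',cv2.resize(c,None,fx=4,fy=4))
"
```

```text
13.02 tcp [516.9  -9.7 123.5] [-180.    -0.    75.2] loc [  1.1   0.4 123.5] F [ 0.  -0.6  0.1] w 0.01
```

View pics/side5.png

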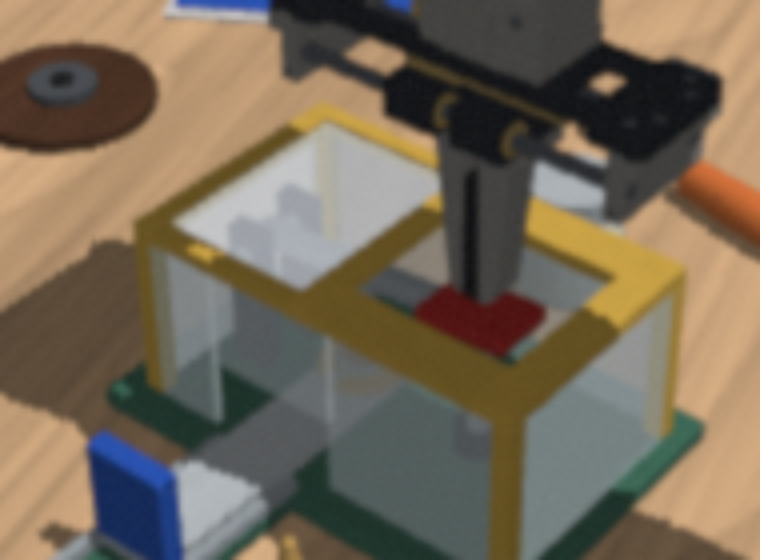

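The fingertips are in the window just above the paddle, clear of the frame. Now I press.

>>> {"method": "arm_command", "body": {
  "steps": [
    {"linear": [0, 0, 3], "turn": 0},
    {"linear": [0, 0, 3], "turn": 0},
    {"linear": [0, 0, 3], "turn": 0},
    {"linear": [0, 0, 3], "turn": 0},
    {"linear": [0, 0, 3], "turn": 0},
    {"linear": [0, 0, 3], "turn": 0},
    {"linear": [0, 0, 3], "turn": 0},
    {"linear": [0, 0, 3], "turn": 0},
    {"linear": [0, 0, 3], "turn": 0},
    {"linear": [0, 0, 2], "turn": 0}
  ]
}}

```text
time_s: 13.95
tcp_pos: [516.5, -9.5, 94.5]
ee_rot: [-179.9, -0.0, 75.2]
wrist_force: [-5.5, 1.2, 7.1]
gripper_width: 0.003
```

>>> {"method": "arm_command", "body": {
  "steps": [
    {"linear": [0, 0, 1], "turn": 0},
    {"linear": [0, 0, 1], "turn": 0},
    {"linear": [0, 0, 1], "turn": 0},
    {"linear": [0, 0, 1], "turn": 0},
    {"linear": [0, 0, 0.5], "turn": 0},
    {"linear": [0, 0, 0.5], "turn": 0},
    {"linear": [0, 0, 0], "turn": 0},
    {"linear": [0, 0, 0], "turn": 0},
    {"linear": [0, 0, 0], "turn": 0},
    {"linear": [0, 0, 0], "turn": 0}
  ]
}}

```text
time_s: 14.78
tcp_pos: [516.7, -9.5, 91.5]
ee_rot: [-179.9, 0.0, 75.2]
wrist_force: [-10.5, 2.5, 20.1]
gripper_width: 0.005
```

```bash
python3 -c "
from l import *
st()"
```

```text
14.78 tcp [516.7  -9.5  91.5] [-179.9    0.    75.2] loc [ 0.8  0.5 91.5] F [-10.5   2.5  20.1] w 0.01
```

>>> {"method": "arm_command", "body": {
  "steps": [
    {"linear": [0, 0, 0.5], "turn": 0},
    {"linear": [0, 0, 0.5], "turn": 0},
    {"linear": [0, 0, 0], "turn": 0},
    {"linear": [0, 0, 0], "turn": 0},
    {"linear": [0, 0, 0], "turn": 0},
    {"linear": [0, 0, 0], "turn": 0},
    {"linear": [0, 0, 0], "turn": 0},
    {"linear": [0, 0, 0], "turn": 0},
    {"linear": [0, 0, 0], "turn": 0},
    {"linear": [0, 0, 0], "turn": 0}
  ]
}}

```text
time_s: 15.62
tcp_pos: [516.7, -9.5, 91.3]
ee_rot: [-179.9, 0.0, 75.3]
wrist_force: [-12.9, 3.0, 24.9]
gripper_width: 0.004
```

```bash
python3 -c "
from l import *
st()
S=ctrl.snapshot('side')
c=S['color'][200:340,200:390]
cv2.imwrite(f'pics/side6.png',cv2.resize(c,None,fx=4,fy=4))
"
```

```text
15.62 tcp [516.7  -9.5  91.3] [-179.9    0.    75.3] loc [ 0.8  0.5 91.3] F [-12.9   3.   24.9] w 0.0
```

View pics/side6.png

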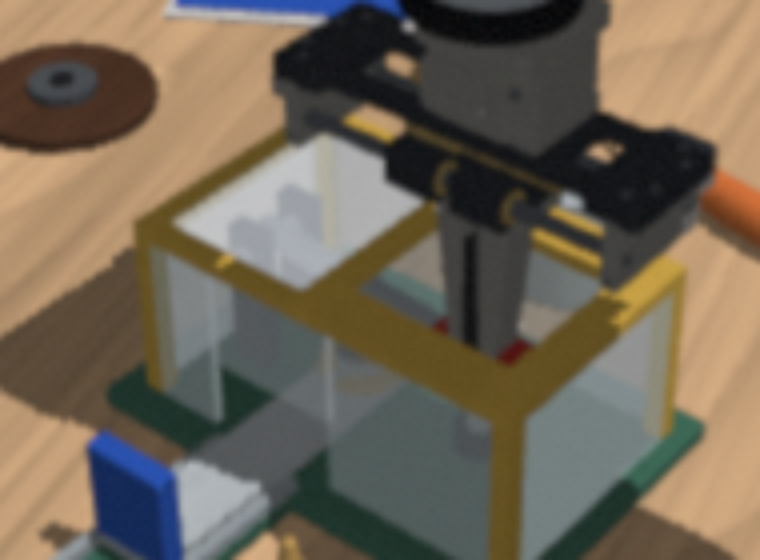

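>>> {"method": "arm_command", "body": {
  "steps": [
    {"linear": [0, 0, 0], "turn": 0},
    {"linear": [0, 0, 0], "turn": 0},
    {"linear": [0, 0, 0], "turn": 0},
    {"linear": [0, 0, 0], "turn": 0},
    {"linear": [0, 0, 0], "turn": 0},
    {"linear": [0, 0, 0], "turn": 0},
    {"linear": [0, 0, 0], "turn": 0},
    {"linear": [0, 0, 0], "turn": 0},
    {"linear": [0, 0, 0], "turn": 0},
    {"linear": [0, 0, 0], "turn": 0}
  ]
}}

```text
time_s: 16.5
tcp_pos: [516.7, -9.5, 91.2]
ee_rot: [-179.9, 0.0, 75.2]
wrist_force: [-13.4, 2.8, 25.3]
gripper_width: 0.005
```

>>> {"method": "arm_command", "body": {
  "steps": [
    {"linear": [0, 0, 0], "turn": 0},
    {"linear": [0, 0, 0], "turn": 0},
    {"linear": [0, 0, 0], "turn": 0},
    {"linear": [0, 0, 0], "turn": 0},
    {"linear": [0, 0, 0], "turn": 0},
    {"linear": [0, 0, 0], "turn": 0},
    {"linear": [0, 0, 0], "turn": 0},
    {"linear": [0, 0, 0], "turn": 0},
    {"linear": [0, 0, 0], "turn": 0},
    {"linear": [0, 0, 0], "turn": 0}
  ]
}}

```text
time_s: 17.33
tcp_pos: [516.7, -9.5, 91.2]
ee_rot: [-179.9, 0.0, 75.2]
wrist_force: [-13.2, 3.5, 25.2]
gripper_width: 0.007
```

>>> {"method": "arm_command", "body": {
  "steps": [
    {"linear": [0, 0, 0], "turn": 0},
    {"linear": [0, 0, 0], "turn": 0},
    {"linear": [0, 0, 0], "turn": 0},
    {"linear": [0, 0, 0], "turn": 0},
    {"linear": [0, 0, 0], "turn": 0},
    {"linear": [0, 0, 0], "turn": 0},
    {"linear": [0, 0, 0], "turn": 0},
    {"linear": [0, 0, 0], "turn": 0},
    {"linear": [0, 0, 0], "turn": 0},
    {"linear": [0, 0, 0], "turn": 0}
  ]
}}

```text
time_s: 18.17
tcp_pos: [516.7, -9.5, 91.2]
ee_rot: [-179.9, 0.0, 75.3]
wrist_force: [-14.1, 2.8, 25.7]
gripper_width: 0.007
```

The paddle was held at its stop for over 3 s at about 25 N. I let it up gently and withdraw.

>>> {"method": "arm_command", "body": {
  "steps": [
    {"linear": [0, 0, -2], "turn": 0},
    {"linear": [0, 0, -3], "turn": 0},
    {"linear": [0, 0, -3], "turn": 0},
    {"linear": [0, 0, -3], "turn": 0},
    {"linear": [0, 0, -3], "turn": 0},
    {"linear": [0, 0, -4], "turn": 0},
    {"linear": [0, 0, -4], "turn": 0},
    {"linear": [0, 0, -4], "turn": 0},
    {"linear": [0, 0, -4], "turn": 0},
    {"linear": [0, 0, -6], "turn": 0}
  ]
}}

```text
time_s: 19.0
tcp_pos: [516.6, -9.6, 124.3]
ee_rot: [-179.9, -0.0, 75.2]
wrist_force: [-0.3, -0.5, -0.1]
gripper_width: 0.005
```

>>> {"method": "arm_command", "body": {
  "steps": [
    {"linear": [0, 0, -10], "turn": 0},
    {"linear": [0, 0, -15], "turn": 0},
    {"linear": [0, 0, -15], "turn": 0},
    {"linear": [0, 0, -15], "turn": 0},
    {"linear": [0, 0, -15], "turn": 0},
    {"linear": [0, 0, -15], "turn": 0},
    {"linear": [0, 0, -15], "turn": 0},
    {"linear": [0, 0, -10], "turn": 0},
    {"linear": [0, 0, 0], "turn": 0},
    {"linear": [0, 0, 0], "turn": 0}
  ]
}}

```text
time_s: 19.83
tcp_pos: [517.2, -9.7, 235.0]
ee_rot: [179.9, -0.0, 75.2]
wrist_force: [-0.0, -0.1, -0.1]
gripper_width: 0.007
```

>>> {"method": "arm_command", "body": {
  "steps": [
    {"linear": [-20, -10, 0], "turn": 0},
    {"linear": [-20, -10, 0], "turn": 0},
    {"linear": [-20, -10, 0], "turn": 0},
    {"linear": [-20, -10, 0], "turn": 0},
    {"linear": [-20, -10, 0], "turn": 0},
    {"linear": [-20, -10, 0], "turn": 0},
    {"linear": [-20, -10, 0], "turn": 0},
    {"linear": [-20, -10, 0], "turn": 0},
    {"linear": [0, 0, 0], "turn": 0},
    {"linear": [0, 0, 0], "turn": 0}
  ]
}}

```text
time_s: 20.67
tcp_pos: [398.1, -144.0, 233.6]
ee_rot: [-179.9, -0.1, 75.1]
wrist_force: [-0.1, 0.5, -0.6]
gripper_width: 0.008
```

```bash
python3 -c "
from l import *
st()
for n in ('top','side'):
    s=ctrl.snapshot(n); c=s['color']; c=c[120:330,120:440] if n=='top' else c[150:440,100:480]
    for l,z in (('push_face',48),('oiler_center',31),('jar_center',32),('driver_grip',12),('paddle',93)):
        print(n,l,[(np.round(loc(atz(s,*d['location'],z)),0),round(d['conf'],2)) for d in ctrl.pinpoint(n,l)[:2]])
    cv2.imwrite(f'pics/{n}7.png',cv2.resize(c,None,fx=2,fy=2))
"
```

```text
20.67 tcp [ 398.1 -144.   233.6] [-1.799e+02 -1.000e-01  7.510e+01] loc [ -79.5 -159.8  233.6] F [-0.1  0.5 -0.6] w 0.01
top push_face [(array([ 67., 160.,  48.]), 0.92)]
top oiler_center [(array([ -9., 132.,  31.]), 0.83)]
top jar_center [(array([  55., -140.,   32.]), 0.77)]
top driver_grip [(array([   7., -245.,   12.]), 0.85)]
top paddle [(array([-2.,  3., 93.]), 0.76)]
side push_face [(array([ 74., 154.,  48.]), 0.62)]
side oiler_center [(array([ -8., 148.,  31.]), 0.69)]
side jar_center [(array([  54., -137.,   32.]), 0.7)]
side driver_grip [(array([   9., -228.,   12.]), 0.62)]
side paddle [(array([ 9.,  3., 93.]), 0.86), (array([-51., 187.,  93.]), 0.73)]
```

View pics/side7.png

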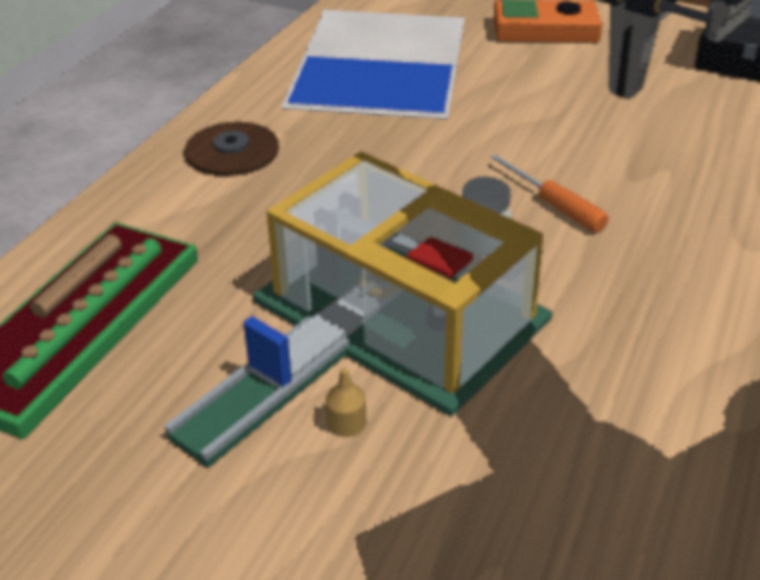

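View pics/top7.png

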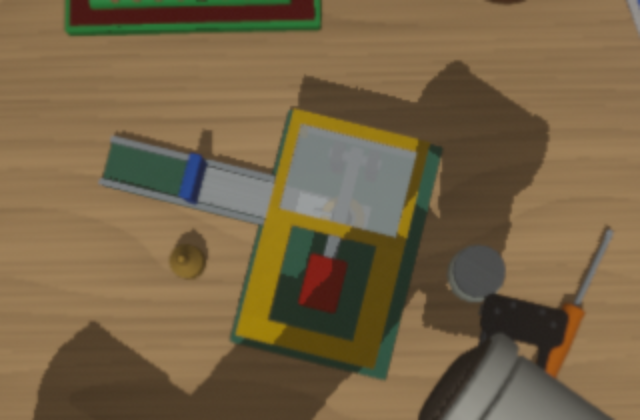

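The lever is up at side (440,255), the plate is home at (268,350), and the oiler, jar and screwdriver are where they were. The arm touches nothing, so I hand in.

```bash
python3 -c "
from h import *
print(ctrl.close_job())"
```

```text
the job is handed in; nothing more can be done
None
```

The slide is fully home, the lever was pressed once and came back up, and I handed the job in at about 21 s of the 56 s allowed.

- **Slide:** I pushed the blue plate with the shut fingertips until it stopped. A further 2 mm of command moved it nothing, and the force rose to about 12 N against roughly 2 N of friction. My measurements put the plate face 152–160 mm from the window's centre, where home is 155 mm. The lower and upper ends of that range come from network points in the two camera views, which disagree by a few mm.
- **Lever:** I came down through the window and pressed the paddle to its stop, with the fingertips about 36 mm below the frame's top at 25 N. I held it there for over 3 s, let it up gently and withdrew. While it was down I saw a sideways force of about 13 N. I take it as friction on the tilted paddle, because the pictures showed the fingers well clear of the frame.
- **Last look:** The paddle is back up, the slide is still home and the wrist force is about zero. The oiler, jar and screwdriver look unmoved in the pictures. The two cameras disagree by up to about 17 mm on the oiler and screwdriver points, and for the oiler the gap was much the same (about 11–17 mm) before I moved anything.

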